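# Let the weighted head of a rack glue press down onto a glued-up bowl blank

### The arm

A 7-joint arm with a two-finger parallel gripper is mounted at the origin on the work surface. World frame = base frame: x ahead of the robot, y to its left, z up, the work surface at z = 0. Lengths are in m, angles in rad, forces in N, time in s.
With the tool pointing down it reaches from about 0.425 to 1.025 m from the base axis. Payload 9.4 kg.
Tool frame: the origin (TCP) lies at the very end of the fingers, on their centre line; the grasp point (between the pads) lies 19 mm behind it; z points along the fingers, y is the direction in which the jaws open and shut (so a half turn about z gives the same grasp; the last joint's range is limited). The gripper opens to 85 mm and grips with 20 to 120 N. Pads are 22 mm wide; open, the fingers measure 114 mm over their backs; the gripper's body (76 mm by 85 mm) begins 54 mm behind the grasp point. The pads swing forward as they close: fully open they stand 13 mm farther back than shut.
Start: joints at [-1.282, 0.599, -0.003, 1.599, 0.002, 0.943, -0.08], TCP at [0.259, 0.677, 0.231] pointing down, gripper open.
Joint ranges: [-2.57, 2.57], [-0.35, 1.97], [-1.29, 1.29], [0.11, 2.56], [-1.05, 4.19], [0.11, 1.86], [-2.63, 2.63]. Speed limits (rad/s): [2.22, 2.22, 3.01, 3.01, 3.14, 3.14, 3.14].

### API

Orientations are given as [roll, pitch, yaw] about the fixed x, y, z axes, in that order (R = Rz(yaw) Ry(pitch) Rx(roll)).
In Python, from cell import get_obs, get_image, camera_params, sign_off gives the robot as it stands. The module is installed in compiled form; this text tells all that it offers.
- The arm moves only by the tool servo_tool, never from a script. Its argument "motion" is a list of rows, each an object with "grip": the finger opening in cm, from 0 to 8.54; "xyz": the shift along the tool's x, y, z in cm, a list of three; "spin": the turn about the tool's z in rad. In form: [{"grip": grip, "xyz": [dx, dy, dz], "spin": spin}, ...]. A call has 1 to 8 rows; each row shifts and turns the commanded pose from where the row before left it, along the tool's axes as they then stand; what a row does not reach is not made up. A row lasts 1/8 s, in which the tool goes at most 62.5 mm and 10.7 degrees, less where a joint would pass 70% of its speed; a pose out of reach is approached as far as the arm can. A call is refused whole if a number of a shift passes 6.25 or a number of a turn 0.188, either way. A call with a gripper value outside its range is refused whole. The fingers move at their own pace and stop on an object; the grip force is fixed at half the most. Time passes only in rows, so rows that do not move let the fingers close. It gives the time, the measured TCP pose, the force and the opening at its end, in the units of the state.
- get_obs(): the state, without advancing time (a new reading comes with each control period).
- get_image(name): name is "scene" or "top"; returns (picture, depth): 480x640x3 uint8, red, green, blue; 480x640 float32, m along the optical axis (not along the pixel's ray), 0 where there is no reading.
- camera_params(name): a dict with "fx", "fy", "cx", "cy" (pixels), "k1" (the pictures are not rectified: a ray, as slopes to the right and down, at radius r is drawn at 1 + k1 r^2 times it, then the intrinsics apply), "rvec" (rotation vector, rad) and "tvec" (3), from world to camera coordinates, as OpenCV has them. Camera axes: x right, y down, z forward; pixel columns grow to the right and rows downward; lengths in m; the calibration is good to about 2 mm. A picture is of the moment at which its call begins. camera_params takes no time and is no camera call.
- sign_off(): hands the job in, once; it reports no verdict.
The state is a dict: "t": time; "joint_positions": joint angles; "joint_velocities": joint speeds; "effort": joint torques, N m; "eef_pos": TCP position; "tool_rot": TCP orientation; "contact_force": force on the tool from outside, world axes, zero at the start; "torque": the same for the moment, N m; "gripper_width": finger opening in m.
Only numpy, scipy, OpenCV 4.12 (cv2) and the standard library are available. Lean on these libraries where they do the work, as an engineer would, in place of code of your own. Each camera call takes 0.05 s, during which the arm holds its last target.

### The job

The weighted head of the green glue press hangs on its ratchet above a freshly glued bowl blank. Throw the red release lever over, wind the crank back up a touch so that the pawl springs out of the ratchet wheel, then keep hold of the crank and let the head down slowly against its weight until its weight rests on the blank, without letting it run or bump. Only then let go, with the lever left thrown over so that the weight goes on pressing, and leave everything else where it is.

Things in the scene. Friction and masses are not known exactly. Their poses are not given: they have to be found in the camera images.
- press: Green bench glue press, bolted down; crosshead top 235 mm high. Origin on the table under the crank shaft, in the plane of the crank arm. Own z up, own x level, away from the robot at yaw 0, own y along the shaft, from frame to crank (foot: own y -28 to -262, own x -75 to 140 mm). Shaft 205 mm up. Ratchet wheel, pawl and lever lie at own y = -27 mm.
- crank_center (a point): Point on the crank shaft's axis, 205 mm above the table, level with the middle of the crank's grip, which circles about it (radius 85 mm) in a plane square to the press's own y. A toothed pinion on the shaft moves the head up and down.
- crank_grip: The crank's round wooden grip, 26 mm thick, 96 mm long, lying level along press y, turning freely on its pin. Origin in its middle, 65 mm out (press +y) from the crank arm (bar 20 x 8 mm). Nothing else within 55 mm of it along y. Starts on the robot's side of the shaft, about level to 45 degrees above it; goes up, over the top and away from the robot as the head goes down.
- crank (a joint): Crank angle, rad, about 0 at the start; grows as the head goes down, 22 mm of head travel per rad; negative = wound up (to -0.6). The head's weight pulls it towards + with 3 to 8 N at the grip, along its circle, until it rests on the blank; with the pawl out only the hand on the grip holds it, there is no brake. Landing comes at 1.2 to 2.6 rad, as the bed stands high or low and the blank is thick or thin.
- lever (a joint): Release lever, rad: 0 = hold (start), leaning 0.5 from upright to press -x; 1.0 = release, leaning to +x. Stays as left. Moves the pawl only through a spring: while the weight hangs on the pawl it stays in its tooth, lever thrown or not; it springs out once the crank is wound up some 0.03 to 0.06 rad (0.1 to 0.2 with slack). At 0 the crank can only wind up.
- lever_knob (a point): Centre of the lever's red ball knob, 22 mm across, 65 mm from the lever's pin, about 309 mm above the table, free above and on both x sides; pushed with 2 to 3 N. The pin lies 45 mm along press +x from the shaft, 252 mm above the table. From 0 to 1.0 the knob goes 62 mm along press +x, 8 mm higher midway.
- pawl_tip (a point): Tip of the brass pawl over the ratchet wheel (steel, 76 mm, 14 teeth): 239 mm above the table when in a tooth, up to 246 mm while it rides over a tooth, about 259 mm when sprung out clear of the wheel.
- ram: The hanging head: cork-faced plywood platen 116 mm across and 12 mm thick (the cork gives 0.5 mm under the head's weight), black iron weight on it, toothed steel ram; 1.8 to 2.8 kg in all. Origin in the middle of the platen's under face, 138 to 139 mm above the table at the start. Moves straight up and down by the crank only.
- blank: The glued-up bowl blank, four glued layers of dark and light wood, 116 mm at its widest, centred under the platen and standing on the press's round steel bed. Origin in the middle of its underside; own z up. The platen lands on its top face, 48 to 66 mm above the origin: the last ring is 10 to 28 mm thick, different each time and not measured.
- glue: Yellow glue bottle, 60 mm across, 150 mm high, beside the press. Bystander. Origin under its middle.
- spare_ring: Spare wooden ring, 110 mm across, 14 mm high, lying before the press. Bystander. Origin under its middle.
- glue_brush: Glue brush, 160 mm long, lying behind the press. Bystander. Origin under its middle.
- mallet: Round turned mallet standing on its head, 84 mm across, 215 mm high. Bystander. Origin under its middle.
- bowl: Turned bowl, 130 mm across, 50 mm high. Bystander. Origin under its middle.
- goblet: Small dark goblet, 52 mm across, 95 mm high. Bystander. Origin under its middle.
- gouge: Turning gouge with a wooden handle, 260 mm long, lying flat. Bystander. Origin under its middle.

How it is judged:
On the way, in this order (a step that is already met when the one before it is completed fails the run):
1. the release lever is thrown over while the pawl still holds the head up (value of joint lever above 0.85 rad and height (world z) of pawl_tip below 0.2465 m), for 0.1 s.
2. the pawl has sprung clear of the wheel with the head still held up (height (world z) of pawl_tip above 0.25 m and height (world z) of ram above 0.125 m), for 0.2 s.
3. the head rests on the blank while the hand is still on the crank's grip (contact force between ram and blank above 8 N and contact force between the fingers and crank_grip above 1 N), for 0.1 s.
At the end, for the whole second after the job is handed in: The platen lies on the blank (its face less than 68 mm above the blank's underside) and bears on it with more than 10 N of its own weight, the crank is still (under 0.05 rad/s), the release lever is still thrown over (above 0.85 rad) and the pawl stands clear of the wheel (tip above 250 mm) (contact force between ram and blank above 10 N and z of ram in the frame of blank below 0.068 m and velocity of joint crank between -0.05 and 0.05 rad/s and value of joint lever above 0.85 rad and height (world z) of pawl_tip above 0.25 m); the robot touches nothing.
It fails at once if the head is let run: the crank turns back faster than 2 rad/s (velocity of joint crank above 2 rad/s).
It fails at once if the head bumps or is forced onto the blank: more than 90 N between them (contact force between ram and blank above 90 N).
It fails at once if a bystander (glue, ring, brush, mallet, bowl, goblet, gouge) is shifted by more than 40 mm (distance of any of glue, spare_ring, glue_brush, mallet, bowl, goblet, gouge from where it was at the start of the episode above 0.04 m).
It also fails if it takes over 72 s, if anything falls off the work surface, if the arm or the gripper's body presses on something with over 40 N, if the wrist force passes 120 N, or if a joint passes its speed limit or range.

## Working session

There is one attempt and no reset: what is moved stays moved. The work goes in short steps, Python scripts to look and compute and a tool call to move; the robot and the scene stay as the last step left them, time stands still between calls to the robot, and variables do not carry over. Pictures are saved under pics/ and viewed, and the job is handed in when it is done.

Besides the shell and the picture viewer there is one more tool, called after ">>>" by a JSON object that holds its "api" and its "payload". servo_tool: Moves the arm, as the interface text tells. Its arguments: {"type":"object","properties":{"motion":{"type":"array","items":{"type":"object","properties":{"grip":{"type":"number"},"xyz":{"type":"array","items":{"type":"number"}},"spin":{"type":"number"}}}}},"required":["motion"]}

```bash
mkdir -p pics; ls
python3 - <<'E'
from cell import *
import cv2
o=get_obs();print(o)
for n in("scene","top"):
    p,d=get_image(n);cv2.imwrite(f"pics/{n}0.png",p[:,:,::-1]);print(n,camera_params(n))
    import numpy as np;np.save(f"pics/{n}0d.npy",d)
E
```

```text
pics
{'t': 0.0, 'joint_positions': array([-1.28167416,  0.60015251, -0.00254596,  1.60014126,  0.00179501,
        0.94287673, -0.07981646]), 'joint_velocities': array([-0.00033237, -0.00173088, -0.00113939, -0.00153783,  0.00059458,
        0.00258634,  0.00049076]), 'effort': array([-8.08355571e-05, -7.76441717e+01,  1.56475235e+00, -2.58013773e+01,
        1.23413710e-02,  9.00597690e-03,  7.04338220e-06]), 'eef_pos': array([0.25918863, 0.67658028, 0.23039305]), 'tool_rot': array([-3.14002313e+00,  1.38657907e-04,  2.77581197e+00]), 'contact_force': array([ 0.10187905,  0.0434505 , -0.10394839]), 'torque': array([0.01758216, 0.01332362, 0.02626677]), 'gripper_width': 0.0850598134944618}
scene {'fx': 576.4334335430327, 'fy': 576.4334335430327, 'cx': 323.82107326909295, 'cy': 233.93716304207277, 'k1': -0.11767824928746998, 'rvec': array([ 2.23525022,  0.7587214 , -0.2970326 ]), 'tvec': array([-0.49319709, -0.09692321,  1.87417624])}
top {'fx': 541.7955231816235, 'fy': 541.7955231816235, 'cx': 323.375132769907, 'cy': 238.4260346147942, 'k1': -0.061777591285911496, 'rvec': array([ 2.11777908, -2.13544419,  0.16180647]), 'tvec': array([0.04855362, 0.60946585, 1.3031479 ])}
```

View pics/scene0.png

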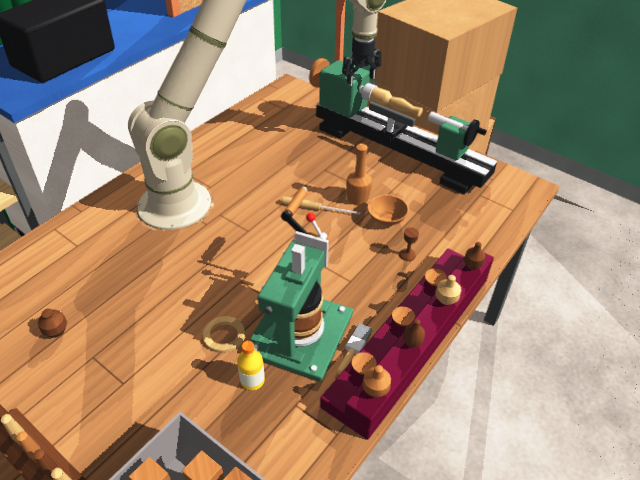

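View pics/top0.png

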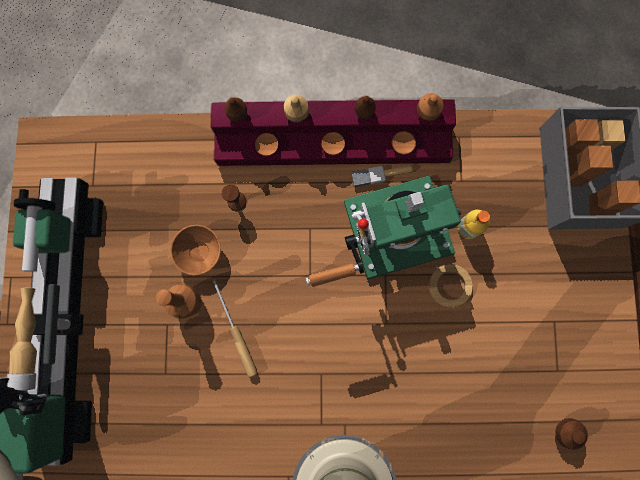

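```bash
cat > h.py <<'E'
from cell import *
import cv2, numpy as np
def cam(n):
    c=camera_params(n);R=cv2.Rodrigues(c['rvec'])[0];K=np.array([[c['fx'],0,c['cx']],[0,c['fy'],c['cy']],[0,0,1.]])
    # r at undistorted radius: x*(1+k1 r^2)
    return K,np.array([c['k1'],0,0,0.]),R,c['tvec'],c['rvec']
def ray(n,uv):
    K,D,R,t,_=cam(n)
    p=cv2.undistortPointsIter(np.array([[uv]],float),K,D,None,None,(3,50,1e-12)).ravel()
    d=R.T@np.array([p[0],p[1],1]);return -R.T@t,d
def plane(n,uv,z):
    o,d=ray(n,uv);return o+d*(z-o[2])/d[2]
def dep(n,uv,Z):
    o,d=ray(n,uv);return o+d*Z
def two(a,b):
    o1,d1=ray("scene",a);o2,d2=ray("top",b)
    A=np.stack([d1,-d2],1);s=np.linalg.lstsq(A,o2-o1,rcond=None)[0]
    p=o1+s[0]*d1;q=o2+s[1]*d2;return (p+q)/2,np.linalg.norm(p-q)
def proj(n,P):
    K,D,R,t,r=cam(n);return cv2.projectPoints(np.array(P,float).reshape(-1,1,3),r,t,K,D)[0].reshape(-1,2)
E
python3 - <<'E'
import cv2
for n,(x,y,w,h) in dict(scene=(225,170,160,120),top=(300,160,200,150)).items():
    p=cv2.imread(f"pics/{n}0.png")[y:y+h,x:x+w];cv2.imwrite(f"pics/{n}0z.png",cv2.resize(p,(800,600),interpolation=cv2.INTER_CUBIC))
E
python3 - <<'E'
from h import *
for n in("scene","top"):
    p=cv2.imread(f"pics/{n}0.png");d=np.load(f"pics/{n}0d.npy")
    hsv=cv2.cvtColor(p,cv2.COLOR_BGR2HSV)
    m=((hsv[...,0]<5)|(hsv[...,0]>175))&(hsv[...,1]>200)&(hsv[...,2]>120)
    nn,l,s,c=cv2.connectedComponentsWithStats(m.astype('uint8'))
    for i in range(1,nn):
        if s[i,4]>10: print(n,s[i],c[i],plane(n,c[i],.309))
E
```

```text
scene [307 213   8   8  42] [310.04761905 217.02380952] [ 0.59822785 -0.03787018  0.309     ]
top [359 219   9   8  44] [362.59090909 222.77272727] [ 0.59766108 -0.04016722  0.309     ]
```

View pics/scene0z.png

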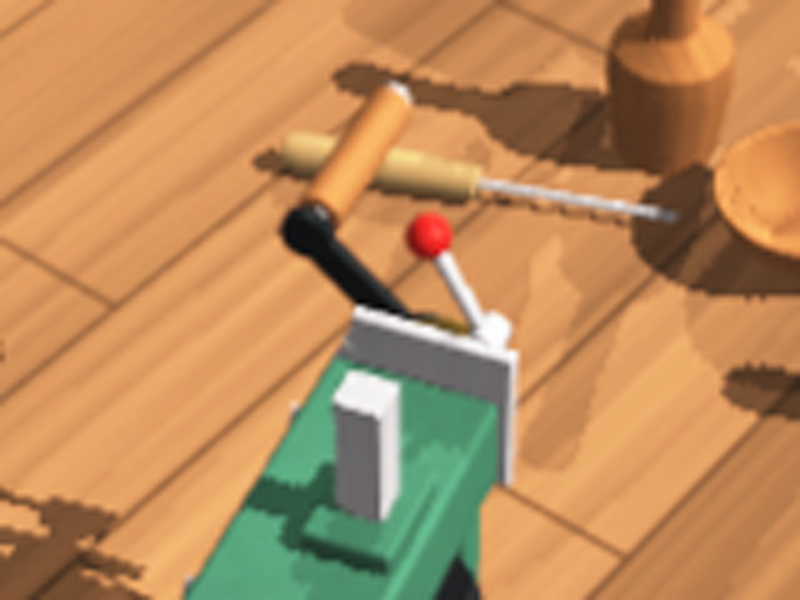

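View pics/top0z.png

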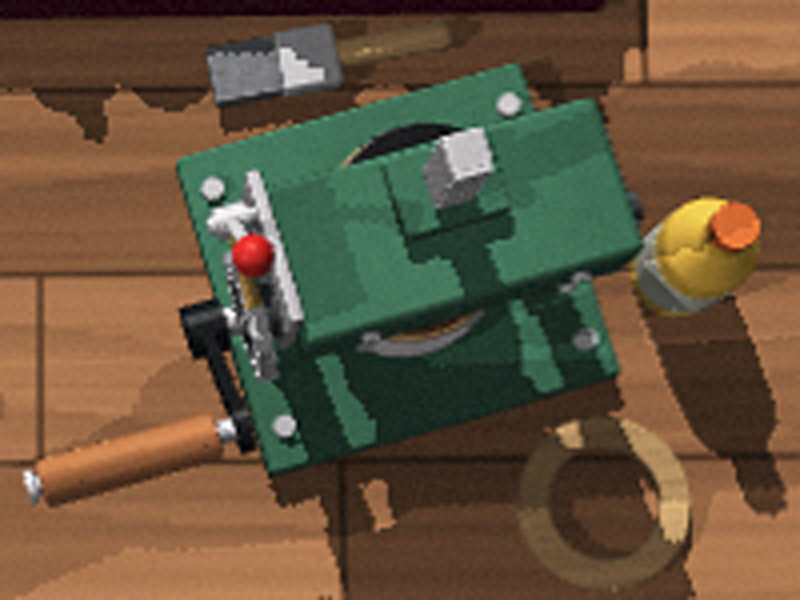

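Run:
```python
from h import *
S=lambda x,y:(225+x/5-.4,170+y/5-.4);T=lambda x,y:(300+x/4-.4,160+y/4-.4)
a,e=two(S(397,92),T(36,485));print(a,e)
b,e2=two(S(320,208),T(222,431));print(b,e2)
v=b-a;print(np.linalg.norm(v),np.arctan2(v[0],-v[1]))
k,e3=two((310.05,217.02),(362.6,222.8));print('knob',k,e3)
c=[plane("top",T(*q),.01)for q in((178,160),(272,472),(618,376),(520,66))]
print(np.array(c))
for i in range(4):
    w=c[(i+1)%4]-c[i];print(np.linalg.norm(w),np.arctan2(w[1],w[0]))
```

```text
[0.48670647 0.07354274 0.26927865] 0.006482072947841076
[ 0.51378262 -0.02297268  0.27002128] 0.006393232134103156
0.10024417424089407 0.2735066242396527
knob [ 0.59817889 -0.03943952  0.30992377] 0.002039363312086508
[[ 0.71911963 -0.01066903  0.01      ]
 [ 0.51466285 -0.06776348  0.01      ]
 [ 0.57415869 -0.29097706  0.01      ]
 [ 0.78038586 -0.23635523  0.01      ]]
0.2122789412570026 -2.8692800381300287
0.2310066129209692 -1.3103101615659605
0.21333820382769414 0.2589171621585019
0.23385425442229507 1.8358744493884167
```

>>> {"api": "servo_tool", "payload": {"motion": [{"grip": 0, "xyz": [0, 0, -3], "spin": 0.188}, {"grip": 0, "xyz": [0, 0, -3], "spin": 0.188}, {"grip": 0, "xyz": [0, 0, -4], "spin": 0.188}, {"grip": 0, "xyz": [0, 0, -4], "spin": 0.188}, {"grip": 0, "xyz": [0, 0, -3], "spin": 0.188}, {"grip": 0, "xyz": [0, 0, 0], "spin": 0}]}}

```text
t: 0.85
eef_pos: [0.2595, 0.6778, 0.4037]
tool_rot: [3.139, -0.003, 1.837]
contact_force: [-0.1, 0.4, -0.5]
gripper_width: -0.0003
```

```bash
cat >> h.py <<'E'
YAW=.265;ORG=np.array([.578,-.019])
ex=np.array([np.cos(YAW),np.sin(YAW)]);ey=np.array([-ex[1],ex[0]])
def own(p): r=np.array(p[:2])-ORG;return np.array([r@ex,r@ey,p[2]])
def world(p): return np.r_[ORG+p[0]*ex+p[1]*ey,p[2]]
def st():
    o=get_obs();f=o['contact_force'];print('t',o['t'],'own mm',(own(o['eef_pos'])*1e3).round(1),'rot',o['tool_rot'].round(4),'F own',np.r_[f[:2]@ex,f[:2]@ey,f[2]].round(2),'w',o['gripper_width'].round(4),'q',o['joint_positions'].round(2))
E
python3 - <<'E'
from h import *
st()
# pixel sightings vs predicted
S=lambda x,y:(225+x/5-.4,170+y/5-.4);T=lambda x,y:(300+x/4-.4,160+y/4-.4)
for th in (30,35,40,45,50):
    a=np.radians(th);c=(-.085*np.cos(a),.205+.085*np.sin(a))
    P=[world([c[0],y,c[1]]) for y in(.017,.113)]
    print(th,proj("scene",P).round(1).tolist(),proj("top",P).round(1).tolist())
print(S(397,92),S(320,208),T(36,485),T(222,431))
E
```

```text
Traceback (most recent call last):
  File "h.py", line 26, in st
    o=get_obs();f=o['contact_force'];print('t',o['t'],'own mm',(own(o['eef_pos'])*1e3).round(1),'rot',o['tool_rot'].round(4),'F own',np.r_[f[:2]@ex,f[:2]@ey,f[2]].round(2),'w',o['gripper_width'].round(4),'q',o['joint_positions'].round(2))
                                                                                                                                                                                ^^^^^^^^^^^^^^^^^^^^^^^^
AttributeError: 'float' object has no attribute 'round'
```

```bash
sed -i "s/o\['gripper_width'\].round(4)/round(o['gripper_width'],4)/" h.py
python3 - <<'E'
from h import *
st()
S=lambda x,y:(225+x/5-.4,170+y/5-.4);T=lambda x,y:(300+x/4-.4,160+y/4-.4)
for th in (30,35,40,45,50):
    a=np.radians(th);c=(-.085*np.cos(a),.205+.085*np.sin(a))
    P=[world([c[0],y,c[1]]) for y in(.017,.113)]
    print(th,proj("scene",P).round(1).tolist(),proj("top",P).round(1).tolist())
print(S(397,92),S(320,208),T(36,485),T(222,431))
E
```

```text
t 0.85 own mm [-124.9  755.9  403.7] rot [ 3.1392e+00 -3.1000e-03  1.8373e+00] F own [ 0.03  0.37 -0.48] w -0.0003 q [-1.45  0.49  0.27  1.39 -0.13  1.27 -0.9 ]
30 [[284.5, 215.8], [299.5, 193.6]] [[353.2, 272.8], [309.3, 285.1]]
35 [[285.8, 214.4], [300.8, 192.2]] [[352.8, 270.7], [308.7, 283.0]]
40 [[287.3, 213.2], [302.3, 190.9]] [[352.3, 268.3], [308.0, 280.7]]
45 [[289.1, 212.1], [304.1, 189.8]] [[351.7, 265.7], [307.2, 278.1]]
50 [[291.0, 211.2], [306.0, 188.8]] [[351.0, 262.9], [306.4, 275.4]]
(304.0, 188.0) (288.6, 211.2) (308.6, 280.85) (355.1, 267.35)
```

>>> {"api": "servo_tool", "payload": {"motion": [{"grip": 0, "xyz": [-3, 0.5, 0], "spin": 0}, {"grip": 0, "xyz": [-6, 1, 0], "spin": 0}, {"grip": 0, "xyz": [-6, 1, 0], "spin": 0}, {"grip": 0, "xyz": [-6, 1, 0], "spin": 0}, {"grip": 0, "xyz": [-6, 1, 0], "spin": 0}, {"grip": 0, "xyz": [-6, 1, 0], "spin": 0}, {"grip": 0, "xyz": [-6, 1, 0], "spin": 0}, {"grip": 0, "xyz": [-6, 1, 0], "spin": 0}]}}

```text
t: 1.85
eef_pos: [0.4506, 0.2607, 0.4002]
tool_rot: [-3.14, 0.001, 1.841]
contact_force: [0.9, -1.2, -0.7]
gripper_width: -0.0003
```

```bash
python3 -c "from h import *;st()"
```

```text
t 1.85 own mm [-49.7 303.3 400.2] rot [-3.1403e+00  8.0000e-04  1.8411e+00] F own [ 0.51 -1.42 -0.72] w -0.0003 q [-0.97  0.19  0.41  1.85 -0.08  1.12 -0.26]
```

>>> {"api": "servo_tool", "payload": {"motion": [{"grip": 0, "xyz": [-6, 0.2, 0], "spin": 0}, {"grip": 0, "xyz": [-6, 0.2, 0], "spin": 0}, {"grip": 0, "xyz": [-6, 0.2, 0], "spin": 0}, {"grip": 0, "xyz": [-6, 0, 0], "spin": 0}, {"grip": 0, "xyz": [-6, 0, 0], "spin": 0}, {"grip": 0, "xyz": [-2, 0, 0], "spin": 0}, {"grip": 0, "xyz": [0, 0, 0], "spin": 0}, {"grip": 0, "xyz": [0, 0, 0], "spin": 0}]}}

```text
t: 2.85
eef_pos: [0.5405, -0.043, 0.4005]
tool_rot: [-3.14, -0.001, 1.84]
contact_force: [-0.9, 0.1, -0.9]
gripper_width: 0.0002
```

```bash
python3 -c "from h import *;st()"
```

```text
t 2.85 own mm [-42.4 -13.3 400.5] rot [-3.1402e+00 -7.0000e-04  1.8404e+00] F own [-0.81  0.28 -0.9 ] w 0.0002 q [-0.48  0.24  0.59  1.82 -0.14  1.13  0.42]
```

>>> {"api": "servo_tool", "payload": {"motion": [{"grip": 0, "xyz": [-1.2, 0.4, 2], "spin": 0}, {"grip": 0, "xyz": [0, 0, 3], "spin": 0}, {"grip": 0, "xyz": [0, 0, 3], "spin": 0}, {"grip": 0, "xyz": [0, 0, 1.9], "spin": 0}, {"grip": 0, "xyz": [0, 0, 0], "spin": 0}, {"grip": 0, "xyz": [0, 0, 0], "spin": 0}]}}

```text
t: 3.6
eef_pos: [0.5483, -0.054, 0.3029]
tool_rot: [3.141, 0.0, 1.84]
contact_force: [0.5, 0.2, 0.7]
gripper_width: -0.0001
```

```bash
cat > look.py <<'E'
import sys
from h import *
tag=sys.argv[1]
st()
ims=[]
for n,(x,y,w,h) in dict(scene=(235,180,133,100),top=(290,170,133,100)).items():
    p,d=get_image(n);cv2.imwrite(f"pics/{n}{tag}_full.png",p[:,:,::-1]);p=p[y:y+h,x:x+w,::-1]
    ims.append(cv2.resize(p,(400,300),interpolation=cv2.INTER_CUBIC))
cv2.imwrite(f"pics/{tag}.png",np.hstack(ims))
E
python3 look.py a1
```

```text
t 3.6 own mm [-37.8 -26.  302.9] rot [3.1409e+00 1.0000e-04 1.8398e+00] F own [0.53 0.07 0.66] w -0.0001 q [-0.42  0.34  0.56  1.94 -0.23  0.92  0.52]
```

View pics/a1.png

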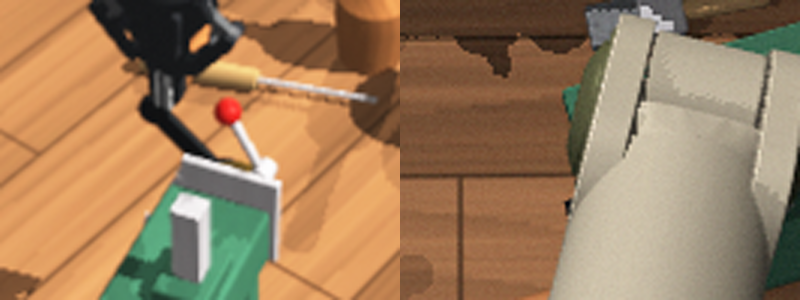

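>>> {"api": "servo_tool", "payload": {"motion": [{"grip": 0, "xyz": [0, 1, 0], "spin": 0}, {"grip": 0, "xyz": [0, 1, 0], "spin": 0}, {"grip": 0, "xyz": [0, 1, 0], "spin": 0}, {"grip": 0, "xyz": [0, 1, 0], "spin": 0}, {"grip": 0, "xyz": [0, 1, 0], "spin": 0}, {"grip": 0, "xyz": [0, 1, 0], "spin": 0}, {"grip": 0, "xyz": [0, 1, 0], "spin": 0}, {"grip": 0, "xyz": [0, 1, 0], "spin": 0}]}}

```text
t: 4.7
eef_pos: [0.6255, -0.0334, 0.3016]
tool_rot: [-3.14, -0.0, 1.838]
contact_force: [-3.5, -1.1, -1.9]
gripper_width: -0.0001
```

```bash
python3 look.py a2
```

```text
t 4.7 own mm [ 42.1 -26.3 301.6] rot [-3.1401 -0.      1.8383] F own [-3.67 -0.15 -1.92] w -0.0001 q [-0.4   0.45  0.54  1.78 -0.27  0.99  0.51]
```

View pics/a2.png

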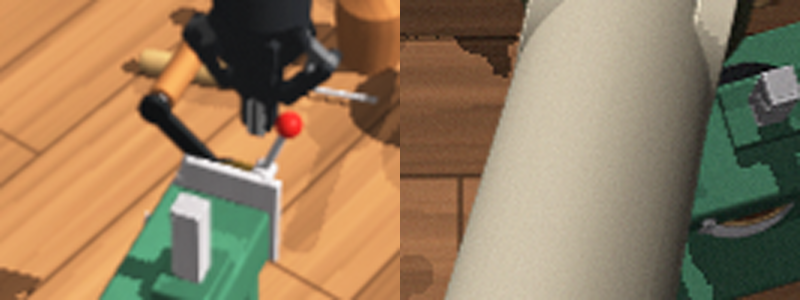

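>>> {"api": "servo_tool", "payload": {"motion": [{"grip": 0, "xyz": [0, 0.5, 0], "spin": 0}, {"grip": 0, "xyz": [0, 0.3, 0], "spin": 0}, {"grip": 0, "xyz": [0, 0, 0], "spin": 0}]}}

```text
t: 5.18
eef_pos: [0.6329, -0.0313, 0.3022]
tool_rot: [-3.142, -0.0, 1.838]
contact_force: [-1.9, 0.4, -1.0]
gripper_width: 0.0003
```

```bash
cat > knob.py <<'E'
from h import *
p,d=get_image("scene");hsv=cv2.cvtColor(p,cv2.COLOR_RGB2HSV)
m=((hsv[...,0]<5)|(hsv[...,0]>175))&(hsv[...,1]>200)&(hsv[...,2]>120)
nn,l,s,c=cv2.connectedComponentsWithStats(m.astype('uint8'))
for i in range(1,nn):
    if s[i,4]>10: print(s[i],c[i])
for th in(0,.8,.85,.9,.95,1.,1.05): print(th,proj("scene",world([.045+.065*np.sin(th-.5),-.026,.252+.065*np.cos(th-.5)])).round(1))
E
python3 -c "from h import *;st()"; python3 knob.py
```

```text
t 5.175 own mm [ 49.8 -26.3 302.2] rot [-3.1415e+00 -1.0000e-04  1.8384e+00] F own [-1.71  0.9  -1.04] w 0.0003 q [-0.4   0.46  0.54  1.76 -0.27  0.99  0.51]
[330 220   8   7  41] [333.43902439 223.04878049]
0 [[309.4 217.6]]
0.8 [[328.9 221.6]]
0.85 [[330.1 222.3]]
0.9 [[331.3 223. ]]
0.95 [[332.5 223.7]]
1.0 [[333.6 224.5]]
1.05 [[334.7 225.3]]
```

>>> {"api": "servo_tool", "payload": {"motion": [{"grip": 0, "xyz": [0, 0.2, 0], "spin": 0}, {"grip": 0, "xyz": [0, 0.2, 0], "spin": 0}, {"grip": 0, "xyz": [0, 0, 0], "spin": 0}]}}

```text
t: 5.6
eef_pos: [0.6361, -0.0306, 0.3022]
tool_rot: [-3.14, -0.0, 1.838]
contact_force: [-5.3, -1.7, 0.3]
gripper_width: 0.0
```

```bash
python3 -c "from h import *;st()"; python3 knob.py | head -1
```

```text
t 5.6 own mm [ 53.  -26.4 302.2] rot [-3.1401e+00 -4.0000e-04  1.8381e+00] F own [-5.56 -0.23  0.29] w 0.0 q [-0.4   0.46  0.54  1.76 -0.27  1.    0.51]
[331 220   8   8  45] [334.35555556 223.75555556]
```

>>> {"api": "servo_tool", "payload": {"motion": [{"grip": 0, "xyz": [0, -1, 0], "spin": 0}, {"grip": 0, "xyz": [0, -1, -1], "spin": 0}, {"grip": 0, "xyz": [0, 0, -4], "spin": 0}, {"grip": 0, "xyz": [0, 0, -5], "spin": 0}, {"grip": 8.5, "xyz": [4.5, -4.5, 0], "spin": 0}, {"grip": 8.5, "xyz": [4.7, -4.7, 0], "spin": 0}, {"grip": 8.5, "xyz": [0, 0, 0], "spin": 0}, {"grip": 8.5, "xyz": [0, 0, 0], "spin": 0}]}}

```text
t: 6.65
eef_pos: [0.5093, 0.0261, 0.4035]
tool_rot: [3.139, -0.0, 1.839]
contact_force: [0.2, 0.1, 0.3]
gripper_width: 0.0722
```

```bash
python3 look.py a3;python3 knob.py | head -1
```

```text
t 6.65 own mm [-54.5  61.5 403.5] rot [ 3.1387e+00 -2.0000e-04  1.8388e+00] F own [0.23 0.01 0.25] w 0.0722 q [-0.64  0.18  0.58  1.88 -0.11  1.12  0.25]
[331 220   8   8  43] [334.34883721 223.8372093 ]
```

View pics/a3.png

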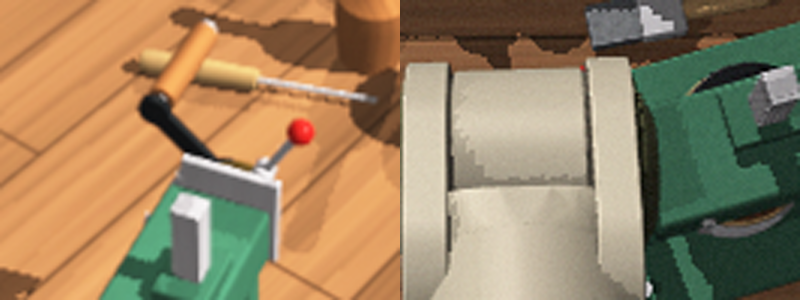

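>>> {"api": "servo_tool", "payload": {"motion": [{"grip": 8.5, "xyz": [0.6, -0.8, 2], "spin": 0}, {"grip": 8.5, "xyz": [0, 0, 4], "spin": 0}, {"grip": 8.5, "xyz": [0, 0, 4], "spin": 0}, {"grip": 8.5, "xyz": [0, 0, 4], "spin": 0}, {"grip": 8.5, "xyz": [0, 0, 2], "spin": 0}, {"grip": 8.5, "xyz": [0, 0, 0], "spin": 0}, {"grip": 8.5, "xyz": [0, 0, 0], "spin": 0}]}}

```text
t: 7.68
eef_pos: [0.5004, 0.0293, 0.2429]
tool_rot: [3.141, 0.001, 1.837]
contact_force: [0.8, 0.7, -0.2]
gripper_width: 0.0852
```

```bash
python3 look.py a4
```

```text
t 7.675 own mm [-62.2  67.  242.9] rot [3.1409e+00 6.0000e-04 1.8373e+00] F own [ 0.97  0.41 -0.16] w 0.0852 q [-0.56  0.35  0.51  2.11 -0.25  0.74  0.38]
```

View pics/a4.png

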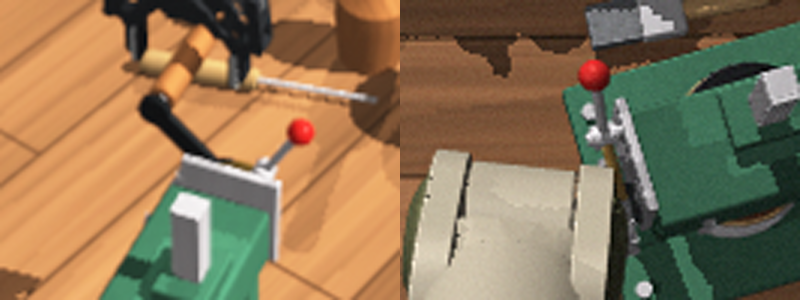

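>>> {"api": "servo_tool", "payload": {"motion": [{"grip": 2.4, "xyz": [0, 0, 0], "spin": 0}, {"grip": 2.4, "xyz": [0, 0, 0], "spin": 0}, {"grip": 2.4, "xyz": [0, 0, 0], "spin": 0}, {"grip": 2.4, "xyz": [0, 0, 0], "spin": 0}, {"grip": 2.0, "xyz": [0, 0, 0], "spin": 0}, {"grip": 2.0, "xyz": [0, 0, 0], "spin": 0}]}}

```text
t: 8.52
eef_pos: [0.4987, 0.0299, 0.2421]
tool_rot: [-3.14, -0.001, 1.838]
contact_force: [-5.4, -0.2, 2.0]
gripper_width: 0.0245
```

```bash
python3 look.py a5
```

```text
t 8.525 own mm [-63.7  67.9 242.1] rot [-3.1400e+00 -5.0000e-04  1.8382e+00] F own [-5.29  1.23  1.97] w 0.0245 q [-0.56  0.35  0.51  2.12 -0.25  0.74  0.39]
```

View pics/a5.png

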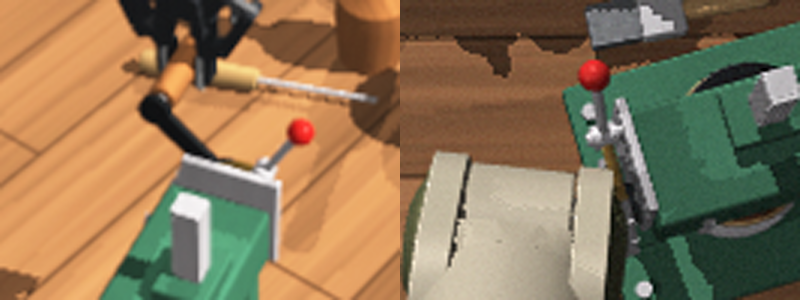

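>>> {"api": "servo_tool", "payload": {"motion": [{"grip": 0, "xyz": [0, 0, 0], "spin": 0}, {"grip": 0, "xyz": [0, -0.19, 0.21], "spin": 0}, {"grip": 0, "xyz": [0, -0.18, 0.22], "spin": 0}, {"grip": 0, "xyz": [0, -0.17, 0.23], "spin": 0}, {"grip": 0, "xyz": [0, -0.16, 0.24], "spin": 0}, {"grip": 0, "xyz": [0, -0.15, 0.24], "spin": 0}, {"grip": 0, "xyz": [0, -0.14, 0.25], "spin": 0}, {"grip": 0, "xyz": [0, 0, 0], "spin": 0}]}}

```text
t: 9.62
eef_pos: [0.4892, 0.0273, 0.2286]
tool_rot: [-3.14, -0.001, 1.838]
contact_force: [-7.3, 1.4, 9.9]
gripper_width: 0.024
```

```bash
python3 look.py a6
python3 - <<'E'
import cv2,numpy as np
a=[cv2.resize(cv2.imread(f'pics/{n}')[y:y+40,x:x+50],(400,320),interpolation=cv2.INTER_CUBIC) for n,x,y in (('scenea5_full.png',285,215),('scenea6_full.png',285,215))]
cv2.imwrite('pics/pawl6.png',np.hstack(a))
E
```

```text
t 9.625 own mm [-73.5  67.9 228.6] rot [-3.1405e+00 -8.0000e-04  1.8383e+00] F own [-6.7   3.31  9.93] w 0.024 q [-0.55  0.35  0.5   2.15 -0.26  0.7   0.4 ]
```

View pics/a6.png

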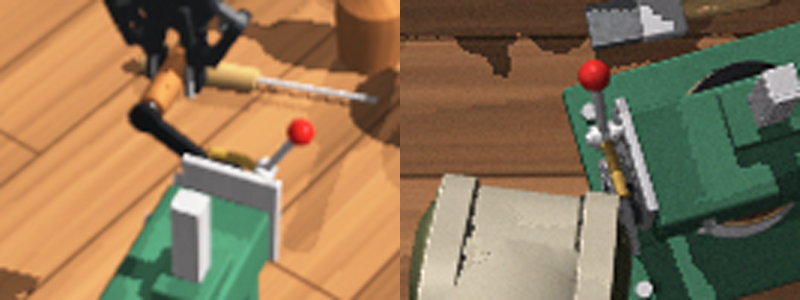

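View pics/pawl6.png

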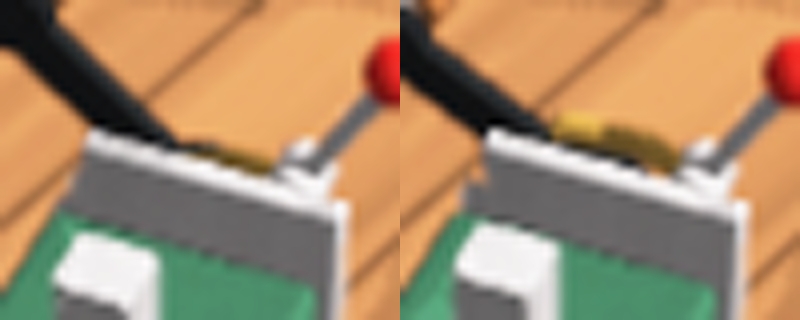

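Run:
```python
from h import *
p=cv2.imread("pics/scenea6_full.png")[270:370,250:370];cv2.imwrite("pics/bl.png",cv2.resize(p,(720,600),interpolation=cv2.INTER_CUBIC))
p=cv2.imread("pics/scenea6_full.png");print(camera_params("scene")['tvec'])
K,D,R,t,_=cam("scene");print('cam pos own',own(-R.T@t))
```

```text
[-0.49319709 -0.09692321  1.87417624]
cam pos own [ 0.41022864 -0.96573833  1.24434428]
```

View pics/bl.png

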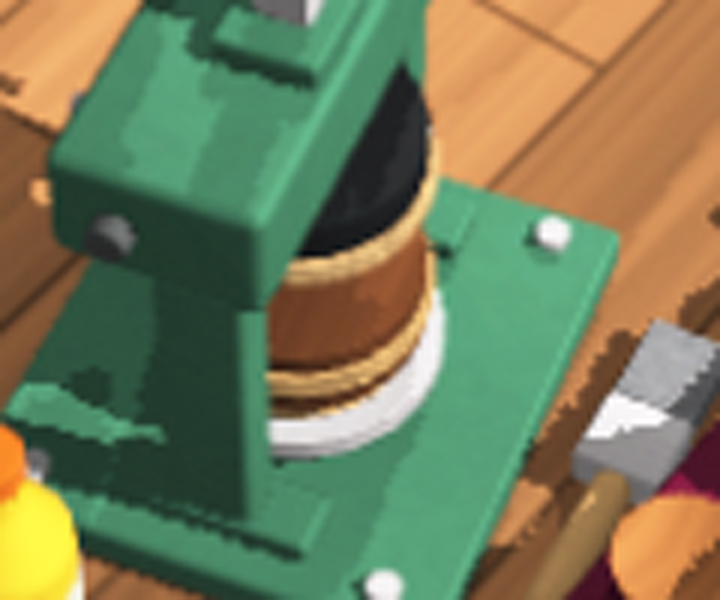

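Run:
```python
from h import *
p=cv2.imread("pics/scenea6_full.png")[295:350,290:330];p=cv2.resize(p,(400*1,550),interpolation=cv2.INTER_CUBIC)
q=np.clip((p.astype(float)-10)*2.2,0,255).astype('uint8');cv2.imwrite("pics/bl2.png",q)
p=cv2.imread("pics/scenea6_full.png")
for r in range(300,348): print(r,p[r,305].tolist(),p[r,312].tolist())
```

```text
300 [79, 102, 58] [35, 33, 32]
301 [62, 77, 48] [36, 34, 33]
302 [47, 52, 40] [35, 33, 32]
303 [37, 36, 33] [43, 41, 38]
304 [36, 34, 33] [40, 38, 36]
305 [36, 34, 33] [35, 33, 32]
306 [38, 37, 34] [32, 31, 30]
307 [35, 33, 30] [32, 30, 29]
308 [29, 28, 27] [32, 30, 30]
309 [29, 27, 27] [56, 74, 90]
310 [28, 26, 25] [113, 168, 207]
311 [28, 26, 25] [135, 201, 235]
312 [55, 76, 92] [119, 179, 219]
313 [117, 176, 216] [108, 164, 207]
314 [111, 166, 206] [73, 117, 171]
315 [103, 157, 194] [52, 88, 149]
316 [75, 118, 159] [50, 84, 146]
317 [47, 76, 124] [50, 84, 146]
318 [39, 66, 115] [51, 86, 149]
319 [39, 67, 116] [48, 81, 144]
320 [39, 67, 117] [45, 74, 131]
321 [40, 68, 118] [43, 72, 128]
322 [40, 68, 117] [42, 73, 129]
323 [41, 68, 118] [43, 74, 129]
324 [41, 68, 117] [47, 80, 140]
325 [40, 68, 119] [46, 77, 135]
326 [40, 69, 119] [40, 65, 115]
327 [41, 70, 121] [39, 65, 115]
328 [40, 70, 119] [63, 105, 155]
329 [33, 55, 95] [98, 158, 205]
330 [32, 51, 87] [106, 171, 217]
331 [56, 91, 133] [108, 172, 217]
332 [108, 173, 220] [83, 134, 180]
333 [86, 137, 177] [44, 72, 111]
334 [89, 141, 181] [66, 104, 148]
335 [66, 107, 149] [151, 185, 214]
336 [32, 51, 86] [198, 203, 210]
337 [53, 86, 125] [223, 224, 227]
338 [129, 192, 231] [225, 225, 229]
339 [213, 214, 220] [224, 224, 227]
340 [225, 225, 228] [220, 220, 225]
341 [225, 225, 228] [199, 199, 204]
342 [223, 223, 227] [196, 197, 201]
343 [193, 193, 198] [118, 139, 100]
344 [170, 169, 174] [103, 135, 72]
345 [151, 154, 151] [102, 136, 73]
346 [102, 137, 73] [103, 137, 73]
347 [102, 135, 72] [103, 136, 73]
```

View pics/bl2.png

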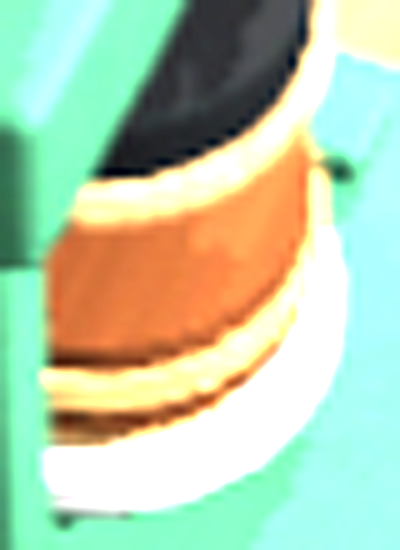

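Run:
```python
from h import *
d=np.load("pics/scene0d.npy")
for c in (303,307,312):
    print(c)
    for r in range(306,347,2 if c!=307 else 1):
        if d[r,c]>0: print(r,(own(dep("scene",(c,r),d[r,c]))*1e3).round(0))
```

```text
303
306 [  64. -183.  176.]
308 [  64. -184.  170.]
310 [  65. -186.  166.]
312 [  64. -184.  155.]
314 [  66. -189.  154.]
316 [  66. -188.  145.]
318 [  51. -155.   91.]
320 [  54. -162.   92.]
322 [  56. -167.   92.]
324 [  58. -171.   88.]
326 [  61. -178.   91.]
328 [  64. -184.   91.]
330 [  64. -184.   84.]
332 [  64. -186.   78.]
334 [  66. -190.   76.]
336 [  66. -189.   66.]
338 [  62. -182.   46.]
340 [  64. -186.   44.]
342 [  66. -189.   40.]
344 [  67. -193.   37.]
346 [  67. -192.   27.]
307
306 [  72. -178.  175.]
307 [  72. -178.  172.]
308 [  73. -180.  170.]
309 [  72. -178.  163.]
310 [  74. -182.  165.]
311 [  73. -181.  160.]
312 [  73. -181.  156.]
313 [  71. -176.  146.]
314 [  74. -183.  151.]
315 [  73. -181.  144.]
316 [  74. -183.  144.]
317 [  59. -149.   91.]
318 [  61. -153.   94.]
319 [  61. -153.   89.]
320 [  64. -160.   95.]
321 [  65. -162.   93.]
322 [  66. -164.   93.]
323 [  68. -169.   95.]
324 [  68. -168.   90.]
325 [  70. -173.   93.]
326 [  70. -174.   90.]
327 [  72. -179.   94.]
328 [  74. -182.   95.]
329 [  73. -181.   88.]
330 [  74. -
[... 203 characters left out ...]

339 [  72. -179.   43.]
340 [  72. -180.   40.]
341 [  75. -186.   45.]
342 [  76. -189.   46.]
343 [  76. -189.   41.]
344 [  75. -185.   31.]
345 [  74. -184.   25.]
346 [  74. -185.   21.]
312
306 [  81. -170.  170.]
308 [  81. -170.  162.]
310 [  81. -168.  153.]
312 [  82. -171.  149.]
314 [  82. -171.  141.]
316 [  70. -142.   93.]
318 [  72. -147.   92.]
320 [  74. -152.   90.]
322 [  77. -160.   93.]
324 [  80. -166.   94.]
326 [  81. -167.   88.]
328 [  82. -171.   85.]
330 [  83. -174.   81.]
332 [  83. -172.   70.]
334 [  82. -170.   59.]
336 [  79. -163.   40.]
338 [  82. -170.   42.]
340 [  85. -178.   44.]
342 [  85. -177.   35.]
344 [  84. -175.   23.]
346 [  86. -180.   22.]
```

```bash
cat > arc.py <<'E'
import sys,numpy as np
# usage: phi0 phi1 n x0 z0 : commanded mm; prints rows in cm
def P(f):return np.array([.1-85*np.cos(f),186+85*np.sin(f)])
a,b,n=float(sys.argv[1]),float(sys.argv[2]),int(sys.argv[3])
C=np.array([float(sys.argv[4]),float(sys.argv[5])])
for f in np.linspace(a,b,n+1)[1:]:
    d=np.round((P(f)-C)/10,2);C=C+d*10;print('phi %.3f y %.2f z %.2f'%(f,d[0],-d[1]))
print('C',C)
E
python3 arc.py 0.52 1.0 8 -72.1 229.0
```

```text
phi 0.580 y 0.11 z -0.36
phi 0.640 y 0.29 z -0.42
phi 0.700 y 0.32 z -0.40
phi 0.760 y 0.34 z -0.38
phi 0.820 y 0.36 z -0.35
phi 0.880 y 0.38 z -0.34
phi 0.940 y 0.41 z -0.31
phi 1.000 y 0.42 z -0.29
C [-45.8 257.5]
```

>>> {"api": "servo_tool", "payload": {"motion": [{"grip": 0, "xyz": [0, 0.11, -0.36], "spin": 0}, {"grip": 0, "xyz": [0, 0.29, -0.42], "spin": 0}, {"grip": 0, "xyz": [0, 0.32, -0.4], "spin": 0}, {"grip": 0, "xyz": [0, 0.34, -0.38], "spin": 0}, {"grip": 0, "xyz": [0, 0.36, -0.35], "spin": 0}, {"grip": 0, "xyz": [0, 0.38, -0.34], "spin": 0}, {"grip": 0, "xyz": [0, 0.41, -0.31], "spin": 0}, {"grip": 0, "xyz": [0, 0.42, -0.29], "spin": 0}]}}

```text
t: 10.72
eef_pos: [0.5176, 0.035, 0.2581]
tool_rot: [3.137, 0.0, 1.839]
contact_force: [1.7, 1.6, 6.0]
gripper_width: 0.0244
```

```bash
python3 look.py b1;python3 arc.py 1.0 1.48 8 -45.8 257.5
```

```text
t 10.725 own mm [-44.2  68.  258.1] rot [3.1369e+00 2.0000e-04 1.8391e+00] F own [2.05 1.1  6.  ] w 0.0244 q [-0.56  0.35  0.52  2.06 -0.24  0.78  0.37]
phi 1.060 y 0.43 z -0.27
phi 1.120 y 0.46 z -0.23
phi 1.180 y 0.46 z -0.21
phi 1.240 y 0.48 z -0.18
phi 1.300 y 0.49 z -0.15
phi 1.360 y 0.49 z -0.12
phi 1.420 y 0.50 z -0.09
phi 1.480 y 0.51 z -0.06
C [ -7.6 270.6]
```

View pics/b1.png

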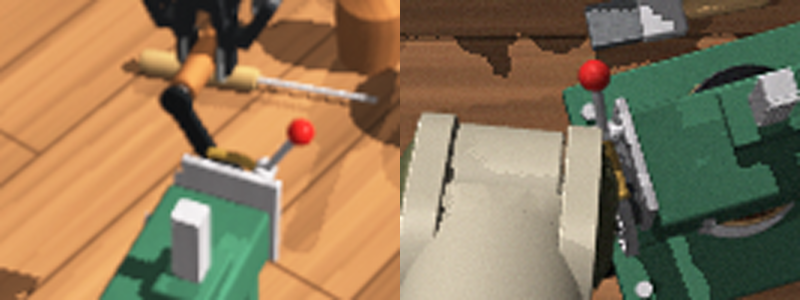

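>>> {"api": "servo_tool", "payload": {"motion": [{"grip": 0, "xyz": [0, 0.43, -0.27], "spin": 0}, {"grip": 0, "xyz": [0, 0.46, -0.23], "spin": 0}, {"grip": 0, "xyz": [0, 0.46, -0.21], "spin": 0}, {"grip": 0, "xyz": [0, 0.48, -0.18], "spin": 0}, {"grip": 0, "xyz": [0, 0.49, -0.15], "spin": 0}, {"grip": 0, "xyz": [0, 0.49, -0.12], "spin": 0}, {"grip": 0, "xyz": [0, 0.5, -0.09], "spin": 0}, {"grip": 0, "xyz": [0, 0.51, -0.06], "spin": 0}]}}

```text
t: 11.82
eef_pos: [0.5529, 0.0447, 0.27]
tool_rot: [3.141, 0.0, 1.839]
contact_force: [5.0, 3.1, 1.5]
gripper_width: 0.0245
```

```bash
python3 -c "from h import *;st()";python3 arc.py 1.48 1.92 8 -7.6 270.6
```

```text
t 11.825 own mm [ -7.6  68.1 270. ] rot [3.1409 0.     1.8386] F own [5.6  1.66 1.47] w 0.0245 q [-0.56  0.38  0.52  1.97 -0.25  0.85  0.36]
phi 1.535 y 0.47 z -0.03
phi 1.590 y 0.46 z -0.01
phi 1.645 y 0.47 z 0.02
phi 1.700 y 0.47 z 0.05
phi 1.755 y 0.46 z 0.07
phi 1.810 y 0.45 z 0.10
phi 1.865 y 0.45 z 0.13
phi 1.920 y 0.45 z 0.14
C [ 29.2 265.9]
```

>>> {"api": "servo_tool", "payload": {"motion": [{"grip": 0, "xyz": [0, 0.47, -0.03], "spin": 0}, {"grip": 0, "xyz": [0, 0.46, -0.01], "spin": 0}, {"grip": 0, "xyz": [0, 0.47, 0.02], "spin": 0}, {"grip": 0, "xyz": [0, 0.47, 0.05], "spin": 0}, {"grip": 0, "xyz": [0, 0.46, 0.07], "spin": 0}, {"grip": 0, "xyz": [0, 0.45, 0.1], "spin": 0}, {"grip": 0, "xyz": [0, 0.45, 0.13], "spin": 0}, {"grip": 0, "xyz": [0, 0.45, 0.14], "spin": 0}]}}

```text
t: 12.82
eef_pos: [0.5882, 0.0546, 0.2648]
tool_rot: [3.141, -0.0, 1.839]
contact_force: [5.1, 3.4, -2.0]
gripper_width: 0.0245
```

```bash
python3 look.py b2;python3 arc.py 1.92 2.28 8 29.2 265.9
python3 - <<'E'
from h import *
p,d=get_image("scene")
for c in (303,307,312):
    z=[(r,*(own(dep("scene",(c,r),d[r,c]))*1e3).round(0)) for r in range(308,346)]
    print(c,[(a[0],a[1],a[2],a[3]) for a in z[:26]])
E
```

```text
t 12.825 own mm [ 29.2  68.3 264.8] rot [ 3.1414 -0.      1.8387] F own [ 5.8   1.96 -2.04] w 0.0245 q [-0.54  0.44  0.51  1.9  -0.27  0.87  0.37]
phi 1.965 y 0.35 z 0.14
phi 2.010 y 0.35 z 0.16
phi 2.055 y 0.35 z 0.17
phi 2.100 y 0.33 z 0.18
phi 2.145 y 0.33 z 0.20
phi 2.190 y 0.31 z 0.22
phi 2.235 y 0.31 z 0.23
phi 2.280 y 0.30 z 0.24
C [ 55.5 250.5]
303 [(308, np.float64(56.0), np.float64(-165.0), np.float64(145.0)), (309, np.float64(410.0), np.float64(-966.0), np.float64(1244.0)), (310, np.float64(59.0), np.float64(-172.0), np.float64(146.0)), (311, np.float64(61.0), np.float64(-177.0), np.float64(149.0)), (312, np.float64(61.0), np.float64(-176.0), np.float64(144.0)), (313, np.float64(63.0), np.float64(-180.0), np.float64(146.0)), (314, np.float64(63.0), np.float64(-181.0), np.float64(143.0)), (315, np.float64(66.0), np.float64(-188.0), np.float64(149.0)), (316, np.float64(65.0), np.float64(-185.0), np.float64(142.0)), (317, np.float64(65.0), np.float64(-185.0), np.float64(138.0)), (318, np.float64(65.0), np.float64(-186.0), np.float64(135.0)), (319, np.float64(66.0), np.float64
[... 3532 characters left out ...]
91.0)), (323, np.float64(79.0), np.float64(-164.0), np.float64(95.0)), (324, np.float64(79.0), np.float64(-163.0), np.float64(90.0)), (325, np.float64(81.0), np.float64(-167.0), np.float64(92.0)), (326, np.float64(81.0), np.float64(-169.0), np.float64(90.0)), (327, np.float64(81.0), np.float64(-167.0), np.float64(84.0)), (328, np.float64(81.0), np.float64(-169.0), np.float64(82.0)), (329, np.float64(82.0), np.float64(-170.0), np.float64(80.0)), (330, np.float64(83.0), np.float64(-173.0), np.float64(79.0)), (331, np.float64(83.0), np.float64(-173.0), np.float64(75.0)), (332, np.float64(82.0), np.float64(-171.0), np.float64(68.0)), (333, np.float64(82.0), np.float64(-169.0), np.float64(61.0))]
```

View pics/b2.png

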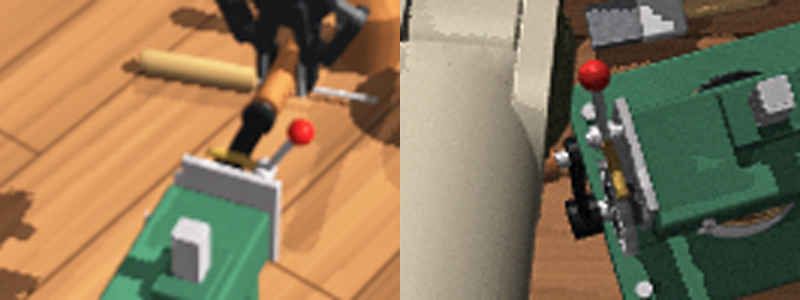

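>>> {"api": "servo_tool", "payload": {"motion": [{"grip": 0, "xyz": [0, 0.35, 0.14], "spin": 0}, {"grip": 0, "xyz": [0, 0.35, 0.16], "spin": 0}, {"grip": 0, "xyz": [0, 0.35, 0.17], "spin": 0}, {"grip": 0, "xyz": [0, 0.33, 0.18], "spin": 0}, {"grip": 0, "xyz": [0, 0.33, 0.2], "spin": 0}, {"grip": 0, "xyz": [0, 0.31, 0.22], "spin": 0}, {"grip": 0, "xyz": [0, 0.31, 0.23], "spin": 0}, {"grip": 0, "xyz": [0, 0.3, 0.24], "spin": 0}]}}

```text
t: 13.98
eef_pos: [0.6134, 0.0616, 0.2491]
tool_rot: [-3.141, -0.0, 1.839]
contact_force: [5.5, 4.2, -2.9]
gripper_width: 0.0242
```

```bash
cat > tf.py <<'E'
from h import *
o=get_obs();p=own(o['eef_pos'])*1e3;f=o['contact_force'];fx,fz=f[:2]@ex,f[2]
phi=np.arctan2(p[2]-186,.1-p[0]);print('t %.2f phi %.3f crank~%.3f'%(o['t'],phi,phi-.72),'x,z',p.round(1),'Ftan %.2f Frad %.2f'%(fx*np.sin(phi)+fz*np.cos(phi),-fx*np.cos(phi)+fz*np.sin(phi)),'|F| %.1f'%np.linalg.norm(f))
E
python3 tf.py;python3 arc.py 2.28 2.52 6 55.5 250.5
```

```text
t 13.97 phi 2.289 crank~1.569 x,z [ 55.3  68.5 249.1] Ftan 6.72 Frad 2.04 |F| 7.5
phi 2.320 y 0.25 z 0.23
phi 2.360 y 0.24 z 0.23
phi 2.400 y 0.24 z 0.25
phi 2.440 y 0.22 z 0.25
phi 2.480 y 0.22 z 0.27
phi 2.520 y 0.20 z 0.27
C [ 69.2 235.5]
```

>>> {"api": "servo_tool", "payload": {"motion": [{"grip": 0, "xyz": [0, 0.25, 0.23], "spin": 0}, {"grip": 0, "xyz": [0, 0.24, 0.23], "spin": 0}, {"grip": 0, "xyz": [0, 0.24, 0.25], "spin": 0}, {"grip": 0, "xyz": [0, 0.22, 0.25], "spin": 0}, {"grip": 0, "xyz": [0, 0.22, 0.27], "spin": 0}, {"grip": 0, "xyz": [0, 0.2, 0.27], "spin": 0}]}}

```text
t: 14.72
eef_pos: [0.6265, 0.0653, 0.2339]
tool_rot: [-3.141, -0.0, 1.839]
contact_force: [5.9, 3.7, -4.8]
gripper_width: 0.0245
```

```bash
python3 tf.py;python3 arc.py 2.52 2.60 4 69.2 235.5;python3 look.py b3;  python3 - <<'E'
from h import *
p=cv2.imread("pics/sceneb3_full.png")[295:350,285:335];cv2.imwrite("pics/bl3.png",cv2.resize(p,(500,550),interpolation=cv2.INTER_CUBIC))
E
```

```text
t 14.72 phi 2.533 crank~1.813 x,z [ 68.9  68.7 233.9] Ftan 7.78 Frad 2.72 |F| 8.5
phi 2.540 y 0.10 z 0.14
phi 2.560 y 0.09 z 0.14
phi 2.580 y 0.09 z 0.14
phi 2.600 y 0.09 z 0.15
C [ 72.9 229.8]
t 14.725 own mm [ 68.9  68.7 233.9] rot [-3.1411e+00 -2.0000e-04  1.8388e+00] F own [ 6.68  2.03 -4.82] w 0.0245 q [-0.51  0.52  0.48  1.85 -0.31  0.85  0.39]
```

View pics/bl3.png

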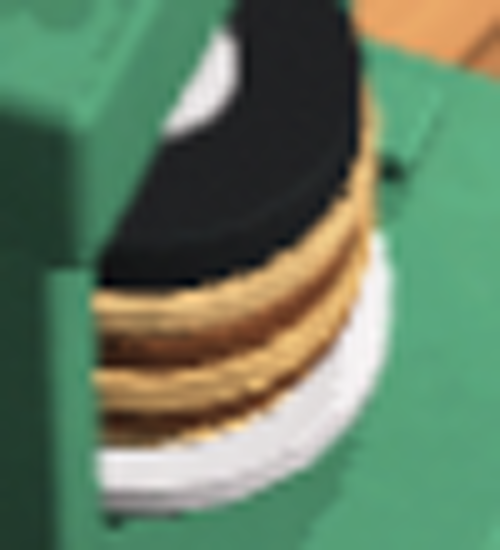

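View pics/b3.png

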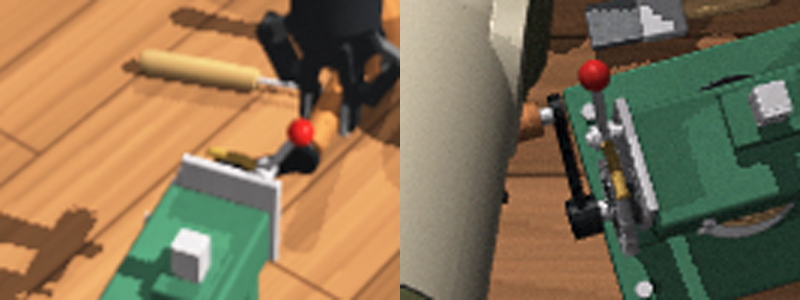

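>>> {"api": "servo_tool", "payload": {"motion": [{"grip": 0, "xyz": [0, 0.1, 0.14], "spin": 0}, {"grip": 0, "xyz": [0, 0.09, 0.14], "spin": 0}, {"grip": 0, "xyz": [0, 0.09, 0.14], "spin": 0}, {"grip": 0, "xyz": [0, 0.09, 0.15], "spin": 0}]}}

```text
t: 15.32
eef_pos: [0.63, 0.0663, 0.2282]
tool_rot: [-3.141, -0.0, 1.839]
contact_force: [6.0, 3.2, -4.3]
gripper_width: 0.0246
```

```bash
python3 tf.py;python3 arc.py 2.6 2.8 20 72.9 229.8
```

```text
t 15.32 phi 2.614 crank~1.894 x,z [ 72.5  68.7 228.2] Ftan 7.04 Frad 3.62 |F| 8.1
phi 2.610 y 0.05 z 0.07
phi 2.620 y 0.04 z 0.07
phi 2.630 y 0.04 z 0.08
phi 2.640 y 0.04 z 0.07
phi 2.650 y 0.04 z 0.08
phi 2.660 y 0.04 z 0.07
phi 2.670 y 0.04 z 0.08
phi 2.680 y 0.04 z 0.07
phi 2.690 y 0.04 z 0.08
phi 2.700 y 0.03 z 0.08
phi 2.710 y 0.04 z 0.07
phi 2.720 y 0.04 z 0.08
phi 2.730 y 0.03 z 0.08
phi 2.740 y 0.03 z 0.08
phi 2.750 y 0.04 z 0.08
phi 2.760 y 0.03 z 0.07
phi 2.770 y 0.03 z 0.08
phi 2.780 y 0.03 z 0.08
phi 2.790 y 0.03 z 0.08
phi 2.800 y 0.03 z 0.08
C [ 80.2 214.5]
```

>>> {"api": "servo_tool", "payload": {"motion": [{"grip": 0, "xyz": [0, 0.05, 0.07], "spin": 0}, {"grip": 0, "xyz": [0, 0.04, 0.07], "spin": 0}, {"grip": 0, "xyz": [0, 0.04, 0.08], "spin": 0}, {"grip": 0, "xyz": [0, 0.04, 0.07], "spin": 0}]}}

```text
t: 15.82
eef_pos: [0.6316, 0.0667, 0.2253]
tool_rot: [-3.141, -0.0, 1.839]
contact_force: [5.2, 2.9, -4.9]
gripper_width: 0.0243
```

```bash
python3 tf.py
```

```text
t 15.82 phi 2.654 crank~1.934 x,z [ 74.1  68.6 225.3] Ftan 7.04 Frad 2.84 |F| 7.7
```

>>> {"api": "servo_tool", "payload": {"motion": [{"grip": 0, "xyz": [0, 0.04, 0.08], "spin": 0}, {"grip": 0, "xyz": [0, 0.04, 0.07], "spin": 0}, {"grip": 0, "xyz": [0, 0.04, 0.08], "spin": 0}]}}

```text
t: 16.2
eef_pos: [0.6327, 0.067, 0.2229]
tool_rot: [-3.141, -0.0, 1.839]
contact_force: [6.6, 3.9, -5.3]
gripper_width: 0.0241
```

```bash
python3 tf.py
```

```text
t 16.20 phi 2.685 crank~1.965 x,z [ 75.3  68.7 222.9] Ftan 7.98 Frad 4.28 |F| 9.3
```

Command is now at phi 2.67; still hanging.

>>> {"api": "servo_tool", "payload": {"motion": [{"grip": 0, "xyz": [0, 0.04, 0.07], "spin": 0}, {"grip": 0, "xyz": [0, 0.04, 0.08], "spin": 0}, {"grip": 0, "xyz": [0, 0.03, 0.08], "spin": 0}]}}

```text
t: 16.58
eef_pos: [0.6338, 0.0673, 0.2206]
tool_rot: [-3.141, -0.0, 1.839]
contact_force: [5.9, 4.2, -5.0]
gripper_width: 0.0244
```

```bash
python3 tf.py
```

```text
t 16.57 phi 2.716 crank~1.996 x,z [ 76.4  68.7 220.6] Ftan 7.39 Frad 4.08 |F| 8.8
```

>>> {"api": "servo_tool", "payload": {"motion": [{"grip": 0, "xyz": [0, 0.04, 0.07], "spin": 0}, {"grip": 0, "xyz": [0, 0.04, 0.08], "spin": 0}]}}

```text
t: 16.82
eef_pos: [0.6344, 0.0675, 0.2191]
tool_rot: [-3.141, -0.0, 1.839]
contact_force: [5.7, 4.0, -5.9]
gripper_width: 0.0243
```

```bash
python3 tf.py
```

```text
t 16.82 phi 2.736 crank~2.016 x,z [ 77.1  68.7 219.1] Ftan 8.01 Frad 3.65 |F| 9.1
```

>>> {"api": "servo_tool", "payload": {"motion": [{"grip": 0, "xyz": [0, 0.03, 0.08], "spin": 0}, {"grip": 0, "xyz": [0, 0.03, 0.08], "spin": 0}]}}

```text
t: 17.08
eef_pos: [0.635, 0.0677, 0.2175]
tool_rot: [-3.141, -0.0, 1.839]
contact_force: [5.8, 3.8, -4.8]
gripper_width: 0.0245
```

```bash
python3 tf.py
```

```text
t 17.07 phi 2.756 crank~2.036 x,z [ 77.8  68.7 217.5] Ftan 6.92 Frad 4.31 |F| 8.4
```

>>> {"api": "servo_tool", "payload": {"motion": [{"grip": 0, "xyz": [0, 0.04, 0.08], "spin": 0}, {"grip": 0, "xyz": [0, 0.03, 0.07], "spin": 0}]}}

```text
t: 17.32
eef_pos: [0.6356, 0.0679, 0.2159]
tool_rot: [-3.141, -0.0, 1.839]
contact_force: [6.3, 3.9, -5.9]
gripper_width: 0.0242
```

```bash
python3 tf.py
```

```text
t 17.32 phi 2.776 crank~2.056 x,z [ 78.4  68.7 215.9] Ftan 8.08 Frad 4.53 |F| 9.5
```

>>> {"api": "servo_tool", "payload": {"motion": [{"grip": 0, "xyz": [0, 0.03, 0.08], "spin": 0}, {"grip": 0, "xyz": [0, 0.03, 0.08], "spin": 0}]}}

```text
t: 17.58
eef_pos: [0.6362, 0.068, 0.2143]
tool_rot: [-3.141, -0.0, 1.839]
contact_force: [5.5, 3.0, -4.9]
gripper_width: 0.0245
```

```bash
python3 tf.py; python3 arc.py 2.78 3.0 22 79.6 216.1 | head -30
```

```text
t 17.57 phi 2.797 crank~2.077 x,z [ 79.   68.7 214.3] Ftan 6.73 Frad 4.11 |F| 8.0
phi 2.790 y 0.03 z 0.08
phi 2.800 y 0.03 z 0.08
phi 2.810 y 0.03 z 0.08
phi 2.820 y 0.02 z 0.08
phi 2.830 y 0.03 z 0.08
phi 2.840 y 0.03 z 0.09
phi 2.850 y 0.02 z 0.08
phi 2.860 y 0.03 z 0.08
phi 2.870 y 0.02 z 0.08
phi 2.880 y 0.02 z 0.08
phi 2.890 y 0.02 z 0.08
phi 2.900 y 0.02 z 0.09
phi 2.910 y 0.02 z 0.08
phi 2.920 y 0.02 z 0.08
phi 2.930 y 0.02 z 0.08
phi 2.940 y 0.02 z 0.09
phi 2.950 y 0.01 z 0.08
phi 2.960 y 0.02 z 0.08
phi 2.970 y 0.02 z 0.09
phi 2.980 y 0.01 z 0.08
phi 2.990 y 0.01 z 0.09
phi 3.000 y 0.01 z 0.08
C [ 84.2 198. ]
```

>>> {"api": "servo_tool", "payload": {"motion": [{"grip": 0, "xyz": [0, 0.03, 0.08], "spin": 0}, {"grip": 0, "xyz": [0, 0.03, 0.08], "spin": 0}]}}

```text
t: 17.82
eef_pos: [0.6368, 0.0682, 0.2127]
tool_rot: [-3.14, -0.0, 1.839]
contact_force: [5.3, 4.0, -5.7]
gripper_width: 0.0244
```

```bash
python3 tf.py
```

```text
t 17.82 phi 2.817 crank~2.097 x,z [ 79.6  68.7 212.7] Ftan 7.37 Frad 4.01 |F| 8.7
```

>>> {"api": "servo_tool", "payload": {"motion": [{"grip": 0, "xyz": [0, 0.03, 0.08], "spin": 0}, {"grip": 0, "xyz": [0, 0.02, 0.08], "spin": 0}]}}

```text
t: 18.08
eef_pos: [0.6373, 0.0683, 0.2111]
tool_rot: [-3.14, -0.0, 1.839]
contact_force: [6.1, 3.7, -4.4]
gripper_width: 0.0242
```

```bash
python3 tf.py
```

```text
t 18.07 phi 2.837 crank~2.117 x,z [ 80.1  68.7 211.1] Ftan 6.23 Frad 5.24 |F| 8.4
```

>>> {"api": "servo_tool", "payload": {"motion": [{"grip": 0, "xyz": [0, 0.03, 0.08], "spin": 0}, {"grip": 0, "xyz": [0, 0.03, 0.09], "spin": 0}]}}

```text
t: 18.32
eef_pos: [0.6378, 0.0685, 0.2094]
tool_rot: [-3.14, -0.0, 1.839]
contact_force: [4.8, 4.7, -5.7]
gripper_width: 0.0245
```

```bash
python3 tf.py
```

```text
t 18.32 phi 2.859 crank~2.139 x,z [ 80.6  68.8 209.4] Ftan 7.11 Frad 4.01 |F| 8.8
```

>>> {"api": "servo_tool", "payload": {"motion": [{"grip": 0, "xyz": [0, 0.02, 0.08], "spin": 0}, {"grip": 0, "xyz": [0, 0.03, 0.08], "spin": 0}]}}

```text
t: 18.58
eef_pos: [0.6382, 0.0686, 0.2078]
tool_rot: [-3.14, -0.0, 1.839]
contact_force: [5.2, 2.7, -5.4]
gripper_width: 0.0241
```

```bash
python3 tf.py; python3 look.py b4;  python3 - <<'E'
from h import *
p=cv2.imread("pics/sceneb4_full.png")[295:350,285:335];cv2.imwrite("pics/bl4.png",cv2.resize(p,(500,550),interpolation=cv2.INTER_CUBIC))
E
```

```text
t 18.57 phi 2.879 crank~2.159 x,z [ 81.1  68.8 207.8] Ftan 6.67 Frad 4.19 |F| 8.0
t 18.575 own mm [ 81.1  68.8 207.8] rot [-3.1403e+00 -3.0000e-04  1.8388e+00] F own [ 5.77  1.24 -5.35] w 0.0241 q [-0.5   0.56  0.46  1.84 -0.33  0.82  0.4 ]
```

View pics/bl4.png

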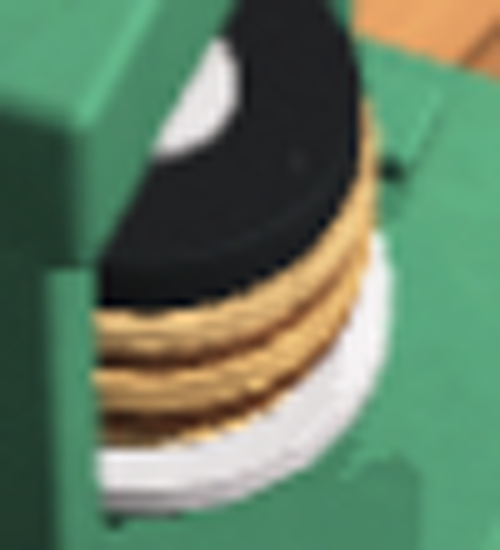

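>>> {"api": "servo_tool", "payload": {"motion": [{"grip": 0, "xyz": [0, 0.02, 0.08], "spin": 0}, {"grip": 0, "xyz": [0, 0.02, 0.08], "spin": 0}]}}

```text
t: 18.92
eef_pos: [0.6385, 0.0685, 0.207]
tool_rot: [-3.14, -0.001, 1.839]
contact_force: [1.3, 4.3, 4.1]
gripper_width: 0.0247
```

```bash
python3 tf.py
```

```text
t 18.93 phi 2.889 crank~2.169 x,z [ 81.3  68.6 207. ] Ftan -3.41 Frad 3.33 |F| 6.1
```

>>> {"api": "servo_tool", "payload": {"motion": [{"grip": 0, "xyz": [0, 0, -0.02], "spin": 0}, {"grip": 0, "xyz": [0, 0, 0], "spin": 0}, {"grip": 0, "xyz": [0, 0, 0], "spin": 0}]}}

```text
t: 19.3
eef_pos: [0.6385, 0.0686, 0.2073]
tool_rot: [-3.141, -0.001, 1.839]
contact_force: [2.3, 4.6, 0.3]
gripper_width: 0.0244
```

```bash
python3 tf.py; python3 look.py b5
```

```text
t 19.30 phi 2.885 crank~2.165 x,z [ 81.3  68.7 207.3] Ftan 0.56 Frad 3.43 |F| 5.2
t 19.3 own mm [ 81.3  68.7 207.3] rot [-3.1409e+00 -6.0000e-04  1.8386e+00] F own [3.46 3.83 0.33] w 0.0244 q [-0.5   0.56  0.46  1.84 -0.33  0.82  0.4 ]
```

View pics/b5.png

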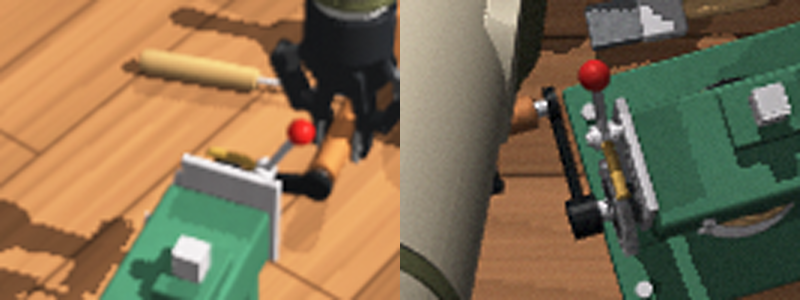

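>>> {"api": "servo_tool", "payload": {"motion": [{"grip": 3.5, "xyz": [0, 0, 0], "spin": 0}, {"grip": 5, "xyz": [0, 0, 0], "spin": 0}, {"grip": 8.5, "xyz": [0, 0, 0], "spin": 0}, {"grip": 8.5, "xyz": [0, 0, 0], "spin": 0}, {"grip": 8.5, "xyz": [0, 0, 0], "spin": 0}, {"grip": 8.5, "xyz": [0, 0, 0], "spin": 0}]}}

```text
t: 20.15
eef_pos: [0.6388, 0.068, 0.2076]
tool_rot: [-3.142, 0.0, 1.838]
contact_force: [-0.2, 0.0, 0.1]
gripper_width: 0.0852
```

```bash
python3 tf.py; python3 look.py c1
```

```text
t 20.15 phi 2.882 crank~2.162 x,z [ 81.5  68.1 207.6] Ftan -0.14 Frad -0.12 |F| 0.2
t 20.15 own mm [ 81.5  68.1 207.6] rot [-3.1416e+00  1.0000e-04  1.8384e+00] F own [-0.15  0.05  0.1 ] w 0.0852 q [-0.5   0.56  0.46  1.84 -0.33  0.82  0.4 ]
```

View pics/c1.png

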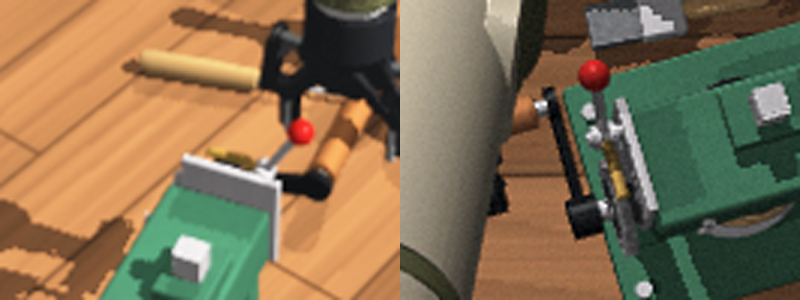

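Released with no force left on the hand, and the crank didn't move. Now lift straight up and away.

>>> {"api": "servo_tool", "payload": {"motion": [{"grip": 8.5, "xyz": [0, 0, -1], "spin": 0}, {"grip": 8.5, "xyz": [0, 0, -2], "spin": 0}, {"grip": 8.5, "xyz": [0, 0, -4], "spin": 0}, {"grip": 8.5, "xyz": [0, 0, -5], "spin": 0}, {"grip": 8.5, "xyz": [0, 0, -5], "spin": 0}, {"grip": 8.5, "xyz": [3, 0, -3], "spin": 0}, {"grip": 8.5, "xyz": [3, 0, 0], "spin": 0}, {"grip": 8.5, "xyz": [0, 0, 0], "spin": 0}]}}

```text
t: 21.25
eef_pos: [0.6223, 0.1288, 0.4084]
tool_rot: [3.141, -0.001, 1.842]
contact_force: [0.1, -0.5, 0.0]
gripper_width: 0.0855
```

```bash
python3 tf.py; python3 look.py c2; python3 knob.py|head -1
python3 - <<'E'
from h import *
p=cv2.imread("pics/scenec2_full.png");a=cv2.resize(p[295:350,285:335],(500,550),interpolation=cv2.INTER_CUBIC)
cv2.imwrite("pics/bl5.png",a)
E
```

```text
t 21.25 phi 1.922 crank~1.202 x,z [ 81.5 131.  408.4] Ftan -0.01 Frad 0.02 |F| 0.5
t 21.25 own mm [ 81.5 131.  408.4] rot [ 3.1407e+00 -1.3000e-03  1.8423e+00] F own [-0.   -0.47  0.02] w 0.0855 q [-0.66  0.38  0.55  1.61 -0.21  1.21  0.2 ]
[331 220   8   8  43] [334.34883721 223.8372093 ]
```

View pics/c2.png

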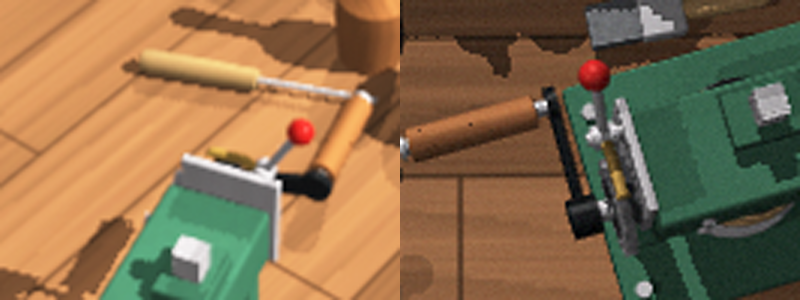

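View pics/bl5.png

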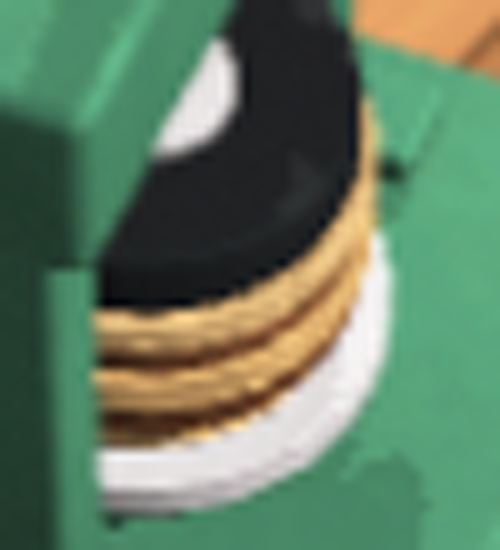

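View pics/scenec2_full.png

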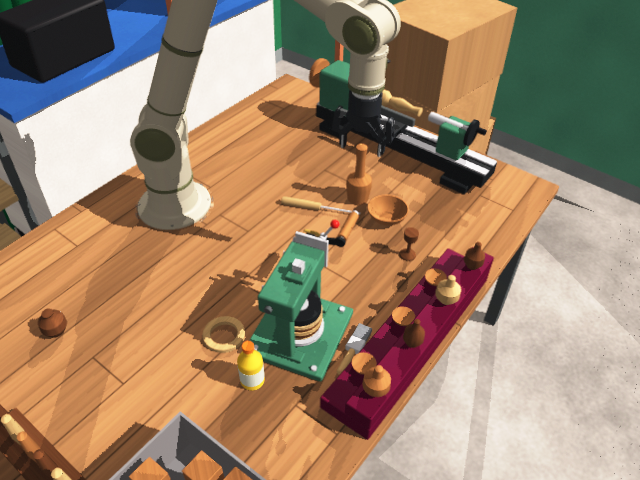

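The platen sits on the blank, the lever is over and the brass pawl is clear. The bystanders are where they started, and the robot is clear of everything. I'm handing the job in.

```bash
python3 -c "
from cell import *
print(sign_off())"
```

```text
the job is handed in; nothing more can be done
None
```

The head now rests on the blank under its own weight, with the release lever left over and the hand off the crank. I handed the job in at about 21 s; no verdict is reported.

- **Lever:** I pushed the knob over with closed fingers. Its position in the image puts the lever at about 1.0 rad, and it was unchanged in the last picture.
- **Pawl:** Winding the crank back about 0.19 rad sprang the pawl out. The pictures show it clear of the wheel from then on.
- **Lowering:** I kept hold of the grip throughout, at no more than about 0.5 rad/s and at roughly 0.08 rad/s over the last stretch.
- **Landing:** Contact came at a crank angle of about 2.16 rad. The force along the grip's circle went from +7 N (weight hanging on the hand) to -3.4 N, so I eased back to about 0.6 N before opening the fingers.

**Last checks:** The crank stayed still on release, and the force on the tool was about zero. The platen looked closed down on the blank, and the bystanders looked unmoved.

**What disagreed or was not measured:**
- **Blank height:** The depth picture put the top of the blank at about 92 mm, but contact came at about 91 mm, within its noise.
- **Forces and pawl height:** I had no direct reading of the force between head and blank, or of the pawl tip's height. Both are inferred from the hand force and the pictures.

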